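# Complete the machine-foot kit on its tray and hold it level over the code reader

### The job

Finish the machine-foot kit on the white tray: lay the large disc centred on the tray's round pad, then the small disc centred on top of it. Then lift the tray by its upright grip plate and carry it level, so that the loose ball stays in its pocket, and finish while still holding it, level and still in mid-air, with its middle above the middle of the code reader's window and about 8 cm above the glass. Leave everything else on the bench where it is.

Things in the scene. Friction and masses are not known exactly. Their poses are not given: they have to be found in the camera images.
- tray: white tray, about 0.35 kg, loose: base plate 230 (its x) x 100 (its y) x 8 mm, in its middle an upright aluminium grip plate. A round grey pad lies 78 mm towards its -x end, the ball's round rim 78 mm towards +x. Origin: centre of the underside; z up
- seat (a point): centre of the top of the round pad (72 mm across, raised 4 mm above the base plate), 12 mm above the tray's underside; the discs are stacked here. 60 mm free between pad centre and the near end of the grip plate: fingers that place a disc fit best on its tray +y and -y sides
- pocket (a point): centre of the floor of the ball's pocket, 8 mm above the tray's underside; the rim round it is 4 mm high, 32 mm inside and 40 mm outside across. The ball climbs out if the tray is tipped by about 40 degrees or jolted
- handle (a point): middle of the top edge of the grip plate, 75 mm above the tray's underside; the plate is 36 mm long (along tray x) and 14 mm thick (along tray y), upright down to the base: pinch it from above, the fingers closing along the tray's y
- ball_center (a point): centre of the loose steel ball, 30 mm across, 0.11 kg, that rolls freely inside the pocket rim (about 6 mm each way)
- disc_large: large flat solid aluminium disc, 60 mm across, 14 mm thick, 0.11 kg, lying flat on the bench. Origin: centre of its underside
- disc_small: small flat solid aluminium disc, 44 mm across, 14 mm thick, 0.06 kg, lying flat on the bench. Origin: centre of its underside
- reader: code reader fixed to the bench: a flat black box 150 x 150 mm, 50 mm high, with a square glass window 105 mm wide in its top. Origin: centre of its underside. It stands left or right, the tray on the other side
- window (a point): centre of the reader's window, on top of the box, 50 mm above the bench
- collar: steel ring, 40 mm outside, 20 mm bore, 14 mm high, loose bystander, to be left alone. Origin: centre of its underside
- hexnut: large brass hexagon nut, 42 mm over corners, 18 mm high, loose bystander, to be left alone. Origin: centre of its underside
- tape: roll of cardboard-brown tape lying flat, 100 mm across, 45 mm high, loose bystander, to be left alone. Origin: centre of its underside
- bowl: open steel bowl, 90 mm across, 45 mm high, loose bystander, to be left alone. Origin: centre of its underside
- bottle: upright blue bottle, 64 mm across, 150 mm high, loose bystander, to be left alone. Origin: centre of its underside
- redbin: low open red bin, 140 x 100 x 45 mm, loose bystander, to be left alone. Origin: centre of its underside
- penpot: olive pot with pens, 60 mm across, 90 mm to its rim, pens to 150 mm, loose bystander, to be left alone. Origin: centre of its underside
Things that resemble listed ones, but are neither listed nor needed, are in the scene too. Leave any purple or turquoise look-alike of the disc_small alone.

How it is judged (in metres and radians):
On the way, in this order (a step that is already met when the one before it is completed fails the run):
1. the large disc lies centred on the tray's pad, let go, the tray on the bench (horizontal distance between disc_large and seat below 0.009 m and z of disc_large in the frame of tray between 0.009 and 0.015 m and contact force between the fingers and disc_large below 0.2 N and linear speed of disc_large below 0.03 m/s and height (world z) of tray below 0.006 m), for 0.2 s.
2. the small disc lies centred on the large one, let go, the tray on the bench (horizontal distance between disc_large and seat below 0.009 m and z of disc_large in the frame of tray between 0.009 and 0.015 m and horizontal distance between disc_small and disc_large below 0.009 m and z of disc_small in the frame of tray between 0.022 and 0.03 m and contact force between the fingers and disc_small below 0.2 N and linear speed of disc_small below 0.03 m/s and height (world z) of tray below 0.006 m), for 0.2 s.
3. the tray is lifted clear of the bench in the fingers (height (world z) of tray above 0.03 m and contact force between the fingers and tray above 1 N), for 0.2 s.
At the end, for the whole second after the job is handed in: the fingers hold the tray, touching nothing below, still, tilted under 7 degrees, underside 40 to 120 mm above the window, its middle within 30 mm of the window's; large disc on the pad and small disc on it, each within 9 mm of centre; ball in its pocket (horizontal distance between tray and window below 0.03 m and z of tray in the frame of reader between 0.09 and 0.17 m and angle between tray's own z axis and vertical below 0.12 rad and linear speed of tray below 0.02 m/s and angular speed of tray below 0.1 rad/s and contact force between the fingers and tray above 1 N and contact force between tray and reader below 0.1 N and horizontal distance between disc_large and seat below 0.009 m and z of disc_large in the frame of tray between 0.009 and 0.015 m and horizontal distance between disc_small and disc_large below 0.009 m and z of disc_small in the frame of tray between 0.022 and 0.03 m and distance between ball_center and pocket below 0.022 m); the arm keeps its last pose, push and grip.
It fails at once if the tray tips more than 20 degrees (angle between tray's own z axis and vertical above 0.35 rad).
It fails at once if the ball leaves its pocket (distance between ball_center and pocket above 0.035 m).
It fails at once if a bystander is moved by more than 30 mm (distance of any of collar, hexnut, tape, bowl, bottle, redbin, penpot from where it was at the start of the episode above 0.03 m).
It also fails if it takes over 72 s, if anything falls off the work surface, if the arm or the gripper's body presses on something with over 40 N, if the wrist force passes 120 N, or if a joint passes its speed limit or range.

### The arm

A 7-joint arm with a two-finger parallel gripper is mounted at the origin on the work surface. World frame = base frame: x ahead of the robot, y to its left, z up, the work surface at z = 0. Lengths are in mm, angles in rad, forces in N, time in s.
With the tool pointing down it reaches from about 350 to 900 mm from the base axis. Payload 19.9 kg.
Tool frame: the origin (TCP) lies midway between the tips of the shut fingers; the grasp point (between the pads) lies 19 mm behind it (bot.tcp_to_grasp is the distance from the TCP to the grasp point, in mm); y points along the fingers, x is the direction in which the jaws open and shut, and the axes are right-handed (so a half turn about y gives the same grasp; the last joint's range is limited). The gripper opens to 94 mm and grips with 3 to 60 N. Pads are 16 mm wide; open, the fingers measure 119 mm over their backs; the gripper's body (75 mm by 177 mm) begins 78 mm behind the grasp point.
Start: joints at [-1.355, 0.417, -0.01, 1.614, 0.005, 1.111, -0.053], TCP at [158.732, 604.486, 205.425] pointing down, gripper open.
Joint ranges: [-2.81, 2.81], [-0.39, 2.02], [-1.27, 1.25], [0.06, 2.57], [-1.19, 4.33], [0.19, 2], [-2.82, 2.82]. Speed limits (rad/s): [1.89, 1.89, 2.39, 2.39, 3.01, 3.01, 3.01].

### API

Orientations are given as a rotation vector (axis times angle).
In Python, from cell import bot, cams, job_done, models gives the robot as it stands. The module is installed in compiled form; this text tells all that it offers.
- The arm moves only by the shell command python3 -m handwheel 'ROWS' [OPENING] [FORCE]. ROWS is JSON, a list of rows, each an object with "travel": the shift along the world's x, y, z in mm, a list of three; "twist": the turn, a rotation vector about the world's x, y, z in rad, a list of three. A call has 1 to 5 rows; each row shifts and turns the pose as measured when the row begins; what a row does not reach is not made up. A row lasts 1/10 s, in which the tool goes at most 50 mm and 8.59 degrees, less where a joint would pass 70% of its speed; a pose out of reach is approached as far as the arm can. A call is refused whole if a number of a shift passes 50 or a number of a turn 0.15, either way. A call with a gripper value outside its range is refused whole. OPENING is the finger opening in mm, from 0 to 94, set as the call begins (- or left out, the last holds). The fingers move at their own pace and stop on an object; FORCE is the grip in N (left out, the last holds). Time passes only in rows, so rows that do not move let the fingers close. It gives the time, the measured TCP pose, the force and the opening at its end, in the units of the state.
- bot.observe(): the state, without advancing time (a new reading comes with each control period).
- cams.grab_frame(name): name is "scene" or "top" or "wrist"; returns (picture, depth): 480x640x3 uint8, blue, green, red; 480x640 float32, mm along the optical axis (not along the pixel's ray), 0 where there is no reading.
- cams.get_calibration(name): a dict with "vertical_fov" (degrees; the focal length in pixels is half the picture's height over the tangent of half this angle, whatever the lens; pixels are square), "cx", "cy" (the principal point, pixels), "camera_from_world" (4x4, takes a point from world to camera coordinates); the wrist camera has in their place "hand_eye" (4x4, takes a point from camera to tool coordinates, whose origin is the TCP and whose axes are the tool frame's). Camera axes: x right, y down, z forward; pixel columns grow to the right and rows downward; lengths in mm; the calibration is good to about 2 mm. The wrist camera is an equidistant fisheye: a pixel r from the principal point sees the ray r / f radians off the axis. A picture is of the moment at which its call begins: read the wrist's pose just before it. get_calibration takes no time and is no camera call.
- job_done(): hands the job in, once; it reports no verdict.
Trained networks look in the newest picture that a camera, given by its name, has taken for a name from the list of things; names that differ only in an ending like _2 or _b are one class to them, and where a whole thing is asked for, a point or a joint stands for the part that bears it (a point fixed in the world has none). Each returns a list of dicts, best first, with "confidence" (0 to 1); they miss things now and then, are a little off and sometimes report something else, mostly with a low value. They report only what shows in the picture. A call takes as long as a camera call. They do not tell look-alikes from the thing itself.
- models.outline_of(target, camera): "mask" (480x640 bool, what is visible of it).
- models.mark_of(target, camera): "location" ([x, y, z] in mm, in the coordinates of the camera as it stood for that picture, good to about 4 mm: a listed point, or the origin of a listed thing).
The state is a dict: "clock": time; "q": joint angles; "joint_velocities": joint speeds; "tau": joint torques, N m; "eef_pos": TCP position; "tool_rot": TCP orientation; "wrist_force": force on the tool from outside, world axes, zero at the start; "torque": the same for the moment, N m; "gripper_width": opening from 0.0 (shut) to 1.0 (fully open).
Only numpy, scipy, OpenCV 4.12 (cv2) and the standard library are available. Lean on these libraries where they do the work, as an engineer would, in place of code of your own. Each camera call takes 0.05 s, during which the arm holds its last target. There are 200 camera calls.

## Working session

There is one attempt and no reset: what is moved stays moved. The work goes in short steps, Python scripts to look and compute and a shell command to move; the robot and the scene stay as the last step left them, time stands still between calls to the robot, and variables do not carry over. Pictures are saved under pics/ and viewed, about 8 in all and at most 12, crops included, and the job is handed in when it is done.

```bash
mkdir -p pics; cat > h.py <<'E'
import numpy as np, cv2
from scipy.spatial.transform import Rotation as R
from cell import bot, cams, models
def T_wc(cam, st=None):
    c=cams.get_calibration(cam)
    if 'hand_eye' in c:
        st=st or bot.observe(); T=np.eye(4); T[:3,:3]=R.from_rotvec(st['tool_rot']).as_matrix(); T[:3,3]=st['eef_pos']
        return T@np.array(c['hand_eye'])
    return np.linalg.inv(np.array(c['camera_from_world']))
def rays(cam,u,v):
    c=cams.get_calibration(cam); f=240/np.tan(np.radians(c['vertical_fov']/2))
    x=(np.asarray(u,float)-c['cx'])/f; y=(np.asarray(v,float)-c['cy'])/f
    if 'hand_eye' in c:
        r=np.hypot(x,y)+1e-9; s=np.tan(r)/r; x,y=x*s,y*s
    return np.stack([x,y,np.ones_like(x)],-1)
def px2w(cam,u,v,d,T):  # depth along axis
    p=rays(cam,u,v)*np.asarray(d)[...,None]; return p@T[:3,:3].T+T[:3,3]
def px_plane(cam,u,v,z,T):
    r=rays(cam,u,v)@T[:3,:3].T; return T[:3,3]+r*((z-T[2,3])/r[...,2])[...,None]
def w2px(cam,P,T):
    c=cams.get_calibration(cam); f=240/np.tan(np.radians(c['vertical_fov']/2))
    q=np.linalg.inv(T)@np.append(P,1); x,y=q[:2]/q[2]
    if 'hand_eye' in c:
        r=np.hypot(x,y)+1e-9; s=np.arctan(r)/r; x,y=x*s,y*s
    return c['cx']+f*x,c['cy']+f*y
E
python3 - <<'E'
from h import *
for cam in ['top','scene']:
    im,d=cams.grab_frame(cam); cv2.imwrite(f'pics/{cam}0.png',im); T=T_wc(cam)
    print(cam,T[:3,3].round())
    for n in ['tray','handle','seat','pocket','disc_large','disc_small','reader','window']+(['collar','hexnut','tape','bowl','bottle','redbin','penpot'] if cam=='top' else []):
        for m in models.mark_of(n,cam)[:4]:
            w=T[:3,:3]@np.array(m['location'])+T[:3,3]
            print(n,round(m['confidence'],2),w.round(),np.round(w2px(cam,w,T)))
print(bot.observe())
E
```

```text
top [ 428.   -2. 1207.]
tray 0.77 [ 523. -268.   -0.] [432. 276.]
handle 0.56 [ 525. -267.   74.] [439. 273.]
seat 0.95 [ 599. -238.    6.] [420. 246.]
pocket 0.62 [ 454. -295.   11.] [445. 304.]
disc_large 0.79 [440.  15.  -3.] [319. 310.]
disc_small 0.77 [708. -36.  -1.] [339. 205.]
disc_small 0.73 [621. -15.  -5.] [331. 239.]
disc_small 0.63 [ 514. -109.    5.] [369. 280.]
disc_small 0.49 [ 600. -110.    2.] [368. 246.]
reader 0.75 [541. 217.  -0.] [240. 270.]
window 0.78 [538. 219.  45.] [236. 270.]
collar 0.43 [543.   7.  -1.] [323. 269.]
hexnut 0.63 [733.  39.   0.] [310. 196.]
hexnut 0.31 [538. 218.   1.] [239. 271.]
tape 0.86 [451. 510.   0.] [122. 306.]
tape 0.18 [438.  17.  -1.] [319. 311.]
bowl 0.66 [ 716. -342.    3.] [458. 201.]
bottle 0.67 [691. 380.  -5.] [179. 213.]
redbin 0.69 [ 482. -503.    0.] [528. 292.]
penpot 0.88 [752. 213.  -2.] [243. 189.]
scene [1490.  701.  818.]
tray 0.71 [ 527. -273.   -4.] [268. 228.]
handle 0.59 [ 529. -274.   74.] [265. 209.]
seat 0.98 [ 599. -236.   10.] [261. 237.]
pocket 0.94 [ 459. -298.    6.] [275. 216.]
disc_large 0.44 [439.  1
[... 245 characters left out ...]
ock': 1.25, 'q': array([-1.35550389,  0.41738191, -0.0103104 ,  1.61359542,  0.0046962 ,
        1.11070758, -0.05298474]), 'joint_velocities': array([ 1.35313891e-03, -2.18715432e-03,  1.77129846e-03,  5.13136192e-05,
        7.21220001e-04, -1.82117153e-03, -1.19399075e-03]), 'tau': array([ 1.01587510e-03, -8.51016927e+01,  6.38537854e-01, -4.26286304e+01,
       -4.88331425e-02,  1.35450429e-02,  4.14916792e-05]), 'eef_pos': array([158.72307841, 604.48924769, 205.43826803]), 'tool_rot': array([-1.31985174, -1.01797505,  1.01803059]), 'wrist_force': array([ 0.95422389, -0.37711723, -0.14900477]), 'torque': array([-0.01335226,  0.02378597,  0.01030618]), 'gripper_width': 1.0005200519646715}
```

```bash
python3 - <<'E'
from h import *
im=cv2.imread('pics/top0.png'); c=im[170:345,215:485]; cv2.imwrite('pics/top0c.png',cv2.resize(c,None,fx=2.9,fy=2.9,interpolation=cv2.INTER_CUBIC))
print(R.from_rotvec(bot.observe()['tool_rot']).as_matrix().round(3))
for u,v in [(339,205),(331,239),(369,280),(368,246),(319,310)]: print(u,v,im[v,u])
E
```

```text
[[ 0.254  0.    -0.967]
 [ 0.967 -0.     0.254]
 [-0.    -1.    -0.   ]]
339 205 [148  64 116]
331 239 [187 181 183]
369 280 [164 164  70]
368 246 [151  66 119]
319 310 [187 180 183]
```

View pics/top0c.png

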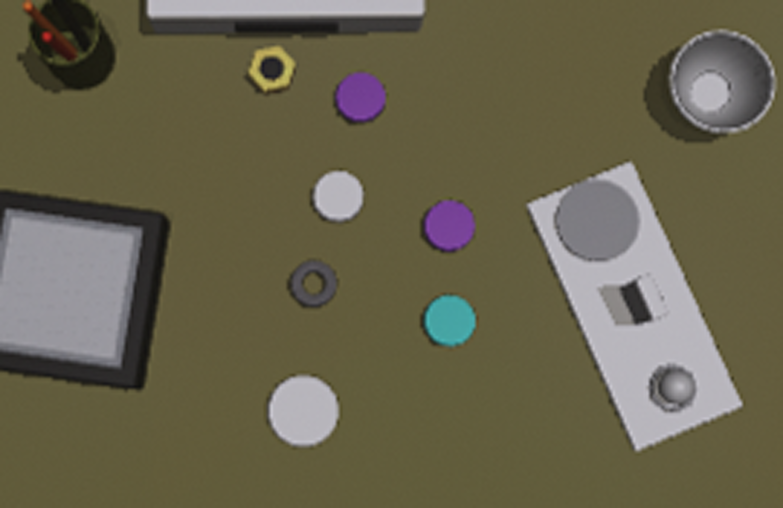

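Candidates (top picture pixels): bare-aluminium small disc (331,239), purple (339,205) and (368,246), turquoise (369,280), and the collar (323,269). I choose the bare one at (331,239). The large disc is the bare 60 mm one at (319,310). The tray is at right, with its pad towards the top and its ball towards the bottom. The first approach is to the large disc.

```bash
R='x'; 
python3 -m handwheel '[{"travel":[17,-35,-3],"twist":[0,0,-0.147]},{"travel":[17,-35,-3],"twist":[0,0,-0.147]},{"travel":[17,-35,-3],"twist":[0,0,-0.147]},{"travel":[17,-35,-3],"twist":[0,0,-0.147]},{"travel":[17,-35,-3],"twist":[0,0,-0.147]}]' 94
python3 -m handwheel '[{"travel":[17,-35,-3],"twist":[0,0,-0.147]},{"travel":[17,-35,-3],"twist":[0,0,-0.147]},{"travel":[17,-35,-3],"twist":[0,0,-0.147]},{"travel":[17,-35,-3],"twist":[0,0,-0.147]},{"travel":[17,-35,-3],"twist":[0,0,-0.147]}]'
python3 -m handwheel '[{"travel":[17,-35,-3],"twist":[0,0,-0.147]},{"travel":[17,-35,-3],"twist":[0,0,-0.147]},{"travel":[17,-35,-3],"twist":[0,0,-0.147]},{"travel":[17,-35,-3],"twist":[0,0,-0.147]},{"travel":[17,-35,-3],"twist":[0,0,-0.147]}]'
python3 -c "
from h import *
s=bot.observe();print(s['q'].round(2));print(R.from_rotvec(s['tool_rot']).as_matrix().round(3))"
```

```text
clock: 1.75
eef_pos: [242.6, 426.9, 189.4]
tool_rot: [-1.522, -0.445, 0.445]
wrist_force: [0.3, 0.9, 1.0]
gripper_width: 0.999
clock: 2.25
eef_pos: [329.8, 244.8, 174.7]
tool_rot: [-1.561, 0.141, -0.144]
wrist_force: [0.9, -0.1, 0.5]
gripper_width: 1.0
clock: 2.75
eef_pos: [417.4, 62.6, 160.7]
tool_rot: [-1.437, 0.721, -0.731]
wrist_force: [0.4, 1.0, -0.3]
gripper_width: 0.999
[-0.83  0.11  0.65  2.16 -0.09  0.88 -1.05]
[[ 0.596  0.01   0.803]
 [-0.803  0.005  0.596]
 [ 0.002 -1.     0.011]]
```

```bash
cat >> h.py <<'E'
def status(tgt=None,jaw=-67.6):
    s=bot.observe(); M=R.from_rotvec(s['tool_rot']).as_matrix()
    x=M[:,0]; a=np.radians(jaw); xd=np.array([np.cos(a),np.sin(a),0]); yd=np.array([0,0,-1.])
    D=np.stack([xd,yd,np.cross(xd,yd)],1); tw=R.from_matrix(D@M.T).as_rotvec()
    print('t',round(s['clock'],2),'pos',s['eef_pos'].round(1),'twist to go',tw.round(3),'F',s['wrist_force'].round(1),'w',round(s['gripper_width']*94,1),'q',s['q'].round(2))
    if tgt is not None: print('travel to go',(np.array(tgt)-s['eef_pos']).round(1))
def look(names,fn=None,cam='wrist'):
    s=bot.observe(); T=T_wc(cam,s); im,d=cams.grab_frame(cam)
    if fn: cv2.imwrite('pics/'+fn,im)
    for n in names:
        for m in models.mark_of(n,cam)[:3]:
            w=T[:3,:3]@np.array(m['location'])+T[:3,3]; print(n,round(m['confidence'],2),w.round(1),np.round(w2px(cam,w,T)))
    return im,d,T
def circ(name,im,d,T,z,cam='wrist',near=None):
    # centre of a flat round top at known height from the network outline
    for m in models.outline_of(name,cam)[:4]:
        v,u=np.nonzero(m['mask']); P=px2w(cam,u,v,d[v,u],T); ok=(d[v,u]>0)&(abs(P[:,2]-z)<5)
        if ok.sum()<30: print(name,'few',len(u),np.median(P[:,2])); continue
        Q=px_plane(cam,u[ok],v[ok],z,T)[:,:2].astype(np.float32); c,r=cv2.minEnclosingCircle(Q)
        print(name,'conf',round(m['confidence'],2),'z',np.median(P[ok,2]).round(1),'mean',Q.mean(0).round(1),'circ',np.round(c,1),'r',round(r,1),'px',u.mean().round(),v.mean().round(),'bgr',np.median(im[v[ok],u[ok]],0))
E
python3 -m handwheel '[{"travel":[12,-24,-5],"twist":[0,0,-0.124]},{"travel":[11,-23,-5],"twist":[0,0,-0.124]},{"travel":[0,0,0],"twist":[0,0,0]}]' >/dev/null
python3 - <<'E'
from h import *
status([440,15,150])
im,d,T=look(['disc_large','disc_small'],'w1.png')
circ('disc_large',im,d,T,14); circ('disc_small',im,d,T,14)
print(T[:3,3].round())
E
```

```text
t 3.05 pos [442.8   9.  151. ] twist to go [-0.002  0.013  0.022] F [-0.6  0.6  0.7] w 93.9 q [-0.74  0.18  0.73  2.13 -0.16  0.87 -1.13]
travel to go [-2.8  6.  -1. ]
disc_large 0.89 [430.8  15.4  -4.5] [311. 236.]
disc_small 0.74 [ 594.2 -110.7   -2.1] [496. 128.]
disc_small 0.61 [ 511.2 -113.     4.3] [469. 208.]
disc_small 0.55 [ 6.173e+02 -1.710e+01 -1.000e-01] [419.  63.]
disc_large conf 0.72 z 14.8 mean [435.7  16.5] circ [435.   16.3] r 30.4 px 312.0 235.0 bgr [176. 177. 183.]
disc_small conf 0.82 z 14.6 mean [692.6 -41.8] circ [695.8 -40.8] r 18.6 px 470.0 5.0 bgr [230.  78. 190.]
disc_small conf 0.81 z 14.9 mean [ 592.3 -109.5] circ [ 592.2 -110. ] r 22.9 px 501.0 129.0 bgr [238.  91. 205.]
disc_small conf 0.67 z 14.9 mean [618.8 -14.5] circ [618.8 -14.7] r 22.5 px 420.0 58.0 bgr [252. 252. 253.]
disc_small conf 0.64 z 14.9 mean [ 511.1 -108.1] circ [ 511.6 -108.4] r 22.7 px 468.0 208.0 bgr [242. 246.  10.]
[512.  37. 332.]
```

View pics/w1.png

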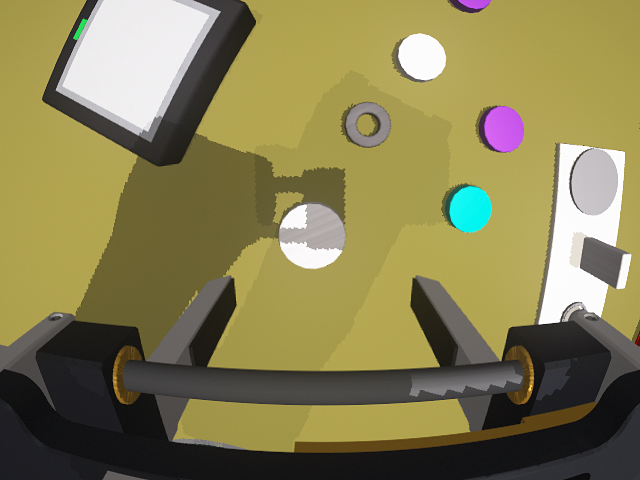

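The wrist view shows the large disc at (312,236), grey-white and between the open fingers. The other discs, the collar and the tray's pad at (595,180) are where the networks put them. Descending.

```bash

python3 -m handwheel '[{"travel":[-3,3.5,-30],"twist":[0,0.006,0.011]},{"travel":[-3,3.5,-40],"twist":[0,0.006,0.011]},{"travel":[0,0,-40],"twist":[0,0,0]},{"travel":[0,0,-15],"twist":[0,0,0]}]' >/dev/null
python3 -c "
from h import *
status([436,16.4,4])"
```

```text
t 3.7 pos [437.2  24.9  25.3] twist to go [-0.009  0.008 -0.023] F [ 0.2 -0.3  0.8] w 93.9 q [-0.61  0.43  0.57  2.22 -0.43  0.59 -0.87]
travel to go [ -1.2  -8.5 -21.3]
```

```bash

python3 -m handwheel '[{"travel":[-1,-8,-8],"twist":[-0.009,0.008,-0.023]},{"travel":[0,0,-8],"twist":[0,0,0]},{"travel":[0,0,0],"twist":[0,0,0]}]' >/dev/null
python3 -c "
from h import *
status([436,16.4,4])"
```

```text
t 4.0 pos [435.3  17.6   7.7] twist to go [ 0.001 -0.003 -0.002] F [ 0.4 -0.2  0. ] w 94.1 q [-0.58  0.47  0.55  2.22 -0.46  0.56 -0.86]
travel to go [ 0.7 -1.2 -3.7]
```

```bash

python3 -m handwheel '[{"travel":[0.7,-1,-3.5],"twist":[0,0,0]},{"travel":[0,0,0],"twist":[0,0,0]}]' 40 20 >/dev/null
python3 -m handwheel '[{"travel":[0,0,0],"twist":[0,0,0]},{"travel":[0,0,0],"twist":[0,0,0]},{"travel":[0,0,0],"twist":[0,0,0]},{"travel":[0,0,0],"twist":[0,0,0]}]' >/dev/null
python3 -c "
from h import *
status([436,16.4,4])"
```

```text
t 4.6 pos [438.   17.5   6.6] twist to go [-0.001  0.002 -0.003] F [-0.1 -0.3 -1.3] w 59.5 q [-0.57  0.48  0.54  2.22 -0.47  0.56 -0.85]
travel to go [-2.  -1.1 -2.6]
```

```bash

python3 -m handwheel '[{"travel":[0,0,20],"twist":[0,0,0]},{"travel":[0,0,40],"twist":[0,0,0]},{"travel":[20,-30,40],"twist":[0,0,0]},{"travel":[26,-40,40],"twist":[0,0,0]},{"travel":[26,-40,5],"twist":[0,0,0]}]' >/dev/null
python3 -m handwheel '[{"travel":[26,-40,0],"twist":[0,0,0]},{"travel":[24,-35,0],"twist":[0,0,0]},{"travel":[0,0,0],"twist":[0,0,0]},{"travel":[0,0,0],"twist":[0,0,0]}]' >/dev/null
python3 - <<'E'
from h import *
status([560,-170,150])
im,d,T=look(['disc_large','seat','handle','tray','pocket'],'w2.png')
circ('seat',im,d,T,12)
circ('tray',im,d,T,8)
# grey pad: points at z within tray region
v,u=np.mgrid[0:480,0:640]; P=px2w('wrist',u,v,d,T)
m=(d>0)&(abs(P[...,2]-60)<25)&(P[...,1]<-225)
print('handle pts',m.sum(),P[m].min(0).round(),P[m].max(0).round())
E
```

```text
t 5.5 pos [ 555.9 -165.9  148.5] twist to go [ 0.001  0.    -0.009] F [ 0.4  1.1 -0.9] w 59.1 q [-0.31  0.48  0.71  1.8  -0.37  0.99 -0.62]
travel to go [ 4.1 -4.1  1.5]
disc_large 0.91 [ 552.4 -166.3  138. ] [322. 288.]
seat 0.81 [ 595.8 -237.5   14.6] [415. 220.]
handle 0.85 [ 530.8 -265.9   77.3] [428. 326.]
handle 0.24 [ 550.5 -167.5  136.4] [322. 291.]
tray 0.95 [ 522.2 -267.7   -1.9] [405. 296.]
pocket 0.68 [ 452.7 -298.4    9.7] [402. 366.]
seat conf 0.56 z 9.5 mean [ 568.7 -249.8] circ [ 540.5 -260.8] r 108.6 px 413.0 251.0 bgr [246. 246. 248.]
tray conf 0.65 z 9.2 mean [ 562.8 -252.8] circ [ 538.7 -261. ] r 110.0 px 413.0 250.0 bgr [247. 246. 248.]
handle pts 2354 [ 528. -456.   35.] [ 756. -256.   78.]
```

View pics/w2.png

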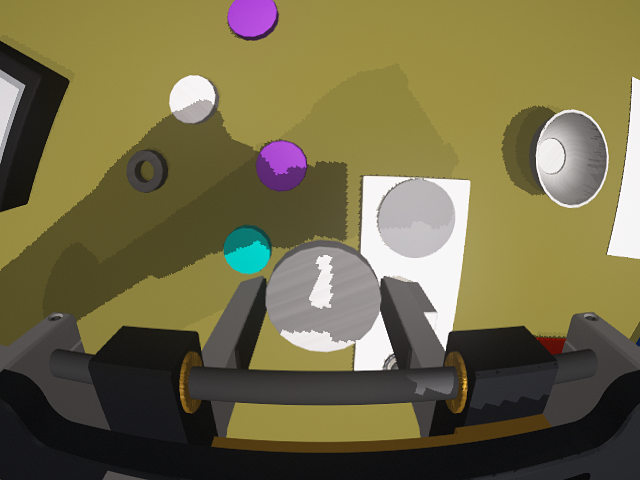

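The held disc shows at (322,295), and the grey pad is fully visible at (416,218) on the white tray. I'll fit both circles on their known planes.

```bash
cat >> h.py <<'E'
def blob(im,T,uv,lo,hi,box,z,cam='wrist'):
    g=cv2.medianBlur(cv2.cvtColor(im,cv2.COLOR_BGR2GRAY),3); sat=cv2.cvtColor(im,cv2.COLOR_BGR2HSV)[...,1]
    m=((g>=lo)&(g<=hi)&(sat<60)).astype(np.uint8); k=np.zeros_like(m); x0,y0,x1,y1=box; k[y0:y1,x0:x1]=1; m*=k
    m=cv2.morphologyEx(m,cv2.MORPH_OPEN,np.ones((3,3),np.uint8))
    n,l,_,_=cv2.connectedComponentsWithStats(m); c=max(cv2.findContours((l==l[uv[1],uv[0]]).astype(np.uint8),0,1)[0],key=len)[:,0]
    h=cv2.convexHull(c)[:,0].astype(float); Q=px_plane(cam,h[:,0],h[:,1],z,T)[:,:2]
    ce,r=cv2.minEnclosingCircle(Q.astype(np.float32))
    from scipy.optimize import least_squares
    f=least_squares(lambda p:np.hypot(*(Q-p[:2]).T)-p[2],[*ce,r],loss='soft_l1',f_scale=.5)
    print('blob n',len(h),'encl',np.round(ce,1),round(r,1),'fit',f.x.round(1),'rms',np.sqrt(np.mean(f.fun**2)).round(2)); return f.x
E
python3 - <<'E'
from h import *
im=cv2.imread('pics/w2.png'); s=bot.observe(); T=T_wc('wrist',s)
print([int(x) for x in cv2.cvtColor(im,6)[[190,210,240,220,268],[416,416,416,366,416]]])
blob(im,T,(416,205),120,232,(370,172,466,264),12)
blob(im,T,(300,300),90,255,(264,238,384,356),s['eef_pos'][2]+7.4)
E
```

```text
[185, 184, 195, 247, 247]
blob n 35 encl [ 598.4 -237. ] 37.5 fit [ 598.1 -236.9   36.8] rms 0.48
blob n 24 encl [ 556.  -174.8] 39.6 fit [ 555.8 -170.7   34.6] rms 2.39
```

```bash

python3 -m handwheel '[{"travel":[22,-35,0],"twist":[0,0,0]},{"travel":[22,-35,-10],"twist":[0,0,0]},{"travel":[0,0,-40],"twist":[0,0,0]},{"travel":[0,0,-30],"twist":[0,0,0]},{"travel":[0,0,0],"twist":[0,0,0]}]' >/dev/null
python3 -c "
from h import *
status([600,-236.5,19])"
```

```text
t 6.4 pos [ 602.8 -233.9   67.8] twist to go [-0.001  0.004 -0.017] F [-0.9  0.3 -0.7] w 59.2 q [-0.12  0.69  0.63  1.68 -0.49  0.93 -0.46]
travel to go [ -2.8  -2.6 -48.8]
```

```bash

python3 -m handwheel '[{"travel":[-2.5,-2.5,-20],"twist":[0,0.004,-0.017]},{"travel":[0,0,-18],"twist":[0,0,0]},{"travel":[0,0,-4],"twist":[0,0,0]},{"travel":[0,0,0],"twist":[0,0,0]}]' >/dev/null
python3 -c "
from h import *
status([600,-236.5,19])"
```

```text
t 6.8 pos [ 602.1 -235.4   28.3] twist to go [-0.001  0.003 -0.002] F [-0.1 -0.6 -0.9] w 59.3 q [-0.09  0.74  0.6   1.7  -0.53  0.87 -0.45]
travel to go [-2.1 -1.1 -9.3]
```

```bash

python3 -m handwheel '[{"travel":[-2,-1,-5],"twist":[0,0,0]},{"travel":[-1,-0.5,-4],"twist":[0,0,0]},{"travel":[0,0,0],"twist":[0,0,0]}]' >/dev/null
python3 -c "
from h import *
status([600,-236.5,19])"
```

```text
t 7.1 pos [ 600.2 -236.9   21.1] twist to go [-0.     0.006 -0.003] F [ 0.5  0.  -0.7] w 59.4 q [-0.09  0.75  0.59  1.7  -0.53  0.85 -0.44]
travel to go [-0.2  0.4 -2.1]
```

```bash

python3 -m handwheel '[{"travel":[0,0,-2],"twist":[0,0,0]},{"travel":[0,0,-1],"twist":[0,0,0]},{"travel":[0,0,0],"twist":[0,0,0]}]' >/dev/null
python3 -c "
from h import *
status([600,-236.5,19])"
python3 -m handwheel '[{"travel":[0,0,0],"twist":[0,0,0]},{"travel":[0,0,0],"twist":[0,0,0]},{"travel":[0,0,0],"twist":[0,0,0]},{"travel":[0,0,0],"twist":[0,0,0]},{"travel":[0,0,0],"twist":[0,0,0]}]' 78 >/dev/null
python3 -m handwheel '[{"travel":[0,0,25],"twist":[0,0,0]},{"travel":[0,0,40],"twist":[0,0,0]},{"travel":[-5,30,40],"twist":[0,0,0]},{"travel":[-10,40,15],"twist":[0,0,0]},{"travel":[0,0,0],"twist":[0,0,0]}]' 94 >/dev/null
python3 - <<'E'
from h import *
status([620,-15,150])
im,d,T=look(['disc_large','seat','handle','tray','pocket','disc_small'],'w3.png')
circ('disc_large',im,d,T,26)
E
```

```text
t 7.4 pos [ 600.6 -237.    18.6] twist to go [-0.     0.007 -0.003] F [-0.1  0.4 -0.4] w 59.2 q [-0.09  0.75  0.59  1.7  -0.54  0.85 -0.43]
travel to go [-0.6  0.5  0.4]
t 8.4 pos [ 583.9 -165.8  142.1] twist to go [-0.001  0.006 -0.001] F [-0.2 -0.6 -0.3] w 94.1 q [-0.29  0.54  0.7   1.74 -0.41  1.01 -0.62]
travel to go [ 36.1 150.8   7.9]
disc_large 0.67 [ 597.3 -239.3   11.4] [405. 249.]
handle 0.79 [ 526.8 -265.3   74.8] [410. 360.]
handle 0.7 [ 707.8 -346.5    3.6] [543. 185.]
tray 0.57 [ 5.222e+02 -2.674e+02 -5.000e-01] [394. 323.]
pocket 0.19 [ 594.6 -241.3   12.8] [406. 253.]
disc_small 0.83 [710.3 -32.7   4.1] [236.  42.]
disc_small 0.82 [618.8 -20.2   1.6] [187. 134.]
disc_small 0.74 [ 507.8 -113.5    4.6] [240. 283.]
disc_large conf 0.77 z 26.9 mean [ 598.6 -236.2] circ [ 598.3 -237.4] r 30.7 px 406.0 250.0 bgr [242. 242. 244.]
```

View pics/w3.png

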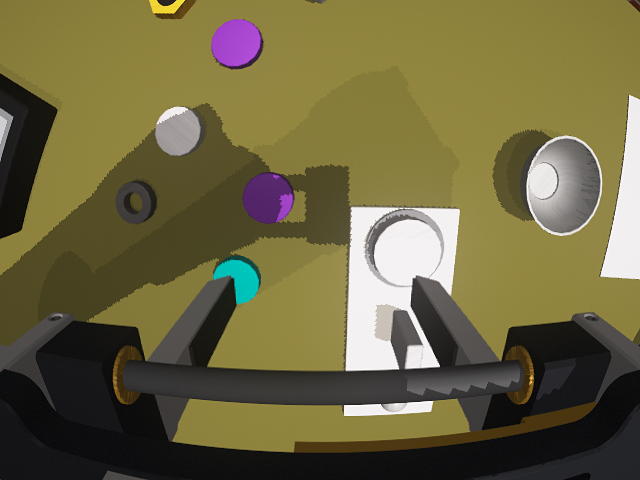

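The large disc sits on the pad at (405,250), concentric to within about 1 mm by fit. Next is the bare small disc at (178,131).

```bash

python3 -m handwheel '[{"travel":[9,38,0],"twist":[0,0,0]},{"travel":[9,38,0],"twist":[0,0,0]},{"travel":[9,38,0],"twist":[0,0,0]},{"travel":[8,37,0],"twist":[0,0,0]},{"travel":[0,0,0],"twist":[0,0,0]}]' 70 >/dev/null
python3 - <<'E'
from h import *
im,d,T=look(['disc_small'],'w4.png')
circ('disc_small',im,d,T,14)
status([619,-15,7])
E
```

```text
disc_small 0.81 [ 510.4 -112.2    4.2] [369. 359.]
disc_small 0.79 [708.1 -31.3   2.5] [375. 137.]
disc_small 0.65 [ 6.215e+02 -2.090e+01  3.000e-01] [326. 225.]
disc_small conf 0.86 z 14.9 mean [708.  -34.8] circ [708.  -34.9] r 22.1 px 381.0 139.0 bgr [238. 104. 211.]
disc_small conf 0.82 z 14.8 mean [621.1 -14.8] circ [620.6 -14.7] r 21.8 px 319.0 226.0 bgr [166. 167. 174.]
disc_small conf 0.72 z 14.8 mean [ 517.  -106.5] circ [ 514.5 -108.5] r 22.5 px 367.0 356.0 bgr [233. 238.   0.]
disc_small conf 0.55 z 14.6 mean [ 602.8 -107.1] circ [ 594.5 -109.7] r 22.3 px 405.0 281.0 bgr [238.  90. 204.]
t 9.45 pos [616.4 -26.  138.4] twist to go [0.006 0.    0.02 ] F [-0.9 -0.4  0.7] w 70.0 q [-0.51  0.56  0.69  1.72 -0.4   1.01 -0.88]
travel to go [   2.6   11.  -131.4]
```

```bash

python3 -m handwheel '[{"travel":[2,6,-30],"twist":[0.006,0,0.02]},{"travel":[1.5,5,-40],"twist":[0,0,0]},{"travel":[0,0,-25],"twist":[0,0,0]},{"travel":[0,0,0],"twist":[0,0,0]}]' >/dev/null
python3 -c "
from h import *
status([620,-14.8,5])"
```

```text
t 9.85 pos [619.9 -22.1  41.7] twist to go [0.002 0.003 0.008] F [-0.5  0.3 -1. ] w 69.7 q [-0.46  0.68  0.61  1.76 -0.5   0.85 -0.8 ]
travel to go [  0.1   7.3 -36.7]
```

```bash

python3 -m handwheel '[{"travel":[0,7,-18],"twist":[0.002,0.003,0.008]},{"travel":[0,2,-10],"twist":[0,0,0]},{"travel":[0,0,-5],"twist":[0,0,0]},{"travel":[0,0,0],"twist":[0,0,0]}]' >/dev/null
python3 -c "
from h import *
status([620,-14.8,5])"
```

```text
t 10.25 pos [621.1 -15.7   9.4] twist to go [0.    0.002 0.003] F [-0.4 -0.5  0.4] w 69.7 q [-0.44  0.73  0.58  1.77 -0.53  0.8  -0.79]
travel to go [-1.1  0.9 -4.4]
```

```bash

python3 -m handwheel '[{"travel":[-1,1,-4],"twist":[0,0,0]},{"travel":[0,0,-1],"twist":[0,0,0]}]' 25 >/dev/null
python3 -m handwheel '[{"travel":[0,0,0],"twist":[0,0,0]},{"travel":[0,0,0],"twist":[0,0,0]},{"travel":[0,0,0],"twist":[0,0,0]},{"travel":[0,0,0],"twist":[0,0,0]},{"travel":[0,0,0],"twist":[0,0,0]}]' >/dev/null
python3 -c "
from h import *
status([620,-14.8,5])"
```

```text
t 10.95 pos [621.2 -14.8   6.2] twist to go [0.    0.005 0.003] F [-0.3  0.2 -1.1] w 43.3 q [-0.44  0.73  0.57  1.77 -0.53  0.79 -0.78]
travel to go [-1.2 -0.  -1.2]
```

```bash

python3 -m handwheel '[{"travel":[0,0,25],"twist":[0,0,0]},{"travel":[0,0,40],"twist":[0,0,0]},{"travel":[-2,-30,40],"twist":[0,0,0]},{"travel":[-4,-40,10],"twist":[0,0,0]},{"travel":[-4,-40,0],"twist":[0,0,0]}]' >/dev/null
python3 -m handwheel '[{"travel":[-4,-40,0],"twist":[0,0,0]},{"travel":[-4,-40,0],"twist":[0,0,0]},{"travel":[-4,-25,0],"twist":[0,0,0]},{"travel":[0,0,0],"twist":[0,0,0]}]' >/dev/null
python3 -c "
from h import *
status([599.2,-236.5,32.2])"
```

```text
t 11.85 pos [ 596.3 -236.4  126.5] twist to go [ 0.001  0.005 -0.001] F [-0.9 -1.  -0.3] w 43.1 q [-0.15  0.61  0.68  1.66 -0.44  1.02 -0.5 ]
travel to go [  2.9  -0.1 -94.3]
```

```bash

python3 -m handwheel '[{"travel":[2,0,-30],"twist":[0,0.005,0]},{"travel":[0,0,-30],"twist":[0,0,0]},{"travel":[0,0,-12],"twist":[0,0,0]},{"travel":[0,0,0],"twist":[0,0,0]}]' >/dev/null
python3 -c "
from h import *
status([599.2,-236.5,32.2])"
```

```text
t 12.25 pos [ 599.  -235.7   53.4] twist to go [ 0.001  0.002 -0.001] F [-0.   0.3  0.3] w 43.0 q [-0.11  0.71  0.62  1.69 -0.5   0.9  -0.46]
travel to go [  0.2  -0.8 -21.2]
```

```bash

python3 -m handwheel '[{"travel":[0,-1,-10],"twist":[0,0,0]},{"travel":[0,0,-6],"twist":[0,0,0]},{"travel":[0,0,-3],"twist":[0,0,0]},{"travel":[0,0,0],"twist":[0,0,0]}]' >/dev/null
python3 -c "
from h import *
status([599.2,-236.5,32.2])"
```

```text
t 12.65 pos [ 600.7 -236.2   35.7] twist to go [ 0.001  0.005 -0.002] F [-0.4  0.5 -0.2] w 43.4 q [-0.1   0.73  0.61  1.7  -0.52  0.87 -0.45]
travel to go [-1.5 -0.3 -3.5]
```

```bash

python3 -m handwheel '[{"travel":[-1.5,-0.5,-2.5],"twist":[0,0,0]},{"travel":[-0.5,0,-2],"twist":[0,0,0]},{"travel":[0,0,-1],"twist":[0,0,0]},{"travel":[0,0,0],"twist":[0,0,0]}]' >/dev/null
python3 -c "
from h import *
status([599.2,-236.5,32.2])"
```

```text
t 13.05 pos [ 599.3 -237.    31.9] twist to go [ 0.001  0.007 -0.002] F [-0.8 -0.1 -0.4] w 43.1 q [-0.1   0.73  0.6   1.7  -0.53  0.86 -0.44]
travel to go [-0.1  0.5  0.3]
```

Release, rise and move towards the handle.

```bash

python3 -m handwheel '[{"travel":[0,0,0],"twist":[0,0,0]},{"travel":[0,0,0],"twist":[0,0,0]},{"travel":[0,0,0],"twist":[0,0,0]},{"travel":[0,0,0],"twist":[0,0,0]},{"travel":[0,0,0],"twist":[0,0,0]}]' 64 >/dev/null
python3 -m handwheel '[{"travel":[0,0,25],"twist":[0,0,0]},{"travel":[0,0,40],"twist":[0,0,0]},{"travel":[-20,0,40],"twist":[0,0,0]},{"travel":[-30,0,25],"twist":[0,0,0]},{"travel":[0,0,0],"twist":[0,0,0]}]' >/dev/null
python3 - <<'E'
from h import *
im,d,T=look(['disc_small','disc_large','handle','tray','pocket'],'w5.png')
status([526,-267,34])
circ('disc_small',im,d,T,40); circ('disc_large',im,d,T,26); 
v,u=np.mgrid[0:480,0:640]; P=px2w('wrist',u,v,d,T)
m=(d>0)&(abs(P[...,2]-75)<3)&(abs(P[...,0]-526)<45)&(abs(P[...,1]+267)<45)
if m.sum()>20: print('handle top',m.sum(),cv2.minAreaRect(P[m][:,:2].astype(np.float32)),P[m].mean(0).round(1))
m=(d>0)&(abs(P[...,2]-8)<4)&(abs(P[...,0]-526)<150)&(abs(P[...,1]+267)<90)&(im.min(2)>190)
print('plate',cv2.minAreaRect(P[m][:,:2].astype(np.float32)))
E
```

```text
disc_small 0.94 [ 594.4 -111.8    1.2] [218. 128.]
disc_small 0.65 [ 508.8 -111.8    2.4] [189. 211.]
disc_small 0.55 [ 596.7 -240.1   26.9] [348. 178.]
handle 0.92 [ 526.4 -268.6   76.6] [350. 283.]
tray 0.64 [ 519.2 -267.1   -1.5] [340. 259.]
pocket 0.62 [ 453.  -300.7    9.9] [345. 331.]
t 14.35 pos [ 548.1 -235.5  160.6] twist to go [ 0.001 -0.    -0.005] F [ 0.1 -0.3 -0.2] w 63.9 q [-0.19  0.5   0.73  1.75 -0.38  1.03 -0.5 ]
travel to go [ -22.1  -31.5 -126.6]
disc_small few 630 14.288947613131285
disc_small few 1674 14.651817359993686
disc_small conf 0.8 z 40.8 mean [ 598.2 -237. ] circ [ 598.  -237.3] r 22.0 px 346.0 177.0 bgr [209.  208.  214.5]
disc_small few 1724 14.751969582427279
disc_large conf 0.91 z 26.9 mean [ 598. -237.] circ [ 597.6 -237.8] r 29.9 px 345.0 175.0 bgr [234. 234. 237.]
disc_large conf 0.23 z 27.4 mean [ 461.7 -293.7] circ [ 455.  -297.7] r 16.2 px 343.0 336.0 bgr [117. 119. 123.]
handle top 770 ((525.4071655273438, -268.4836730957031), (35.40952682495117, 14.44128131866455), 22.688304901123047) [ 526.2 -268.    75.6]
plate ((524.8479614257812, -268.9132995605469), (229.7906951904297, 99.20018005371094), 22.059104919433594)
```

View pics/w5.png

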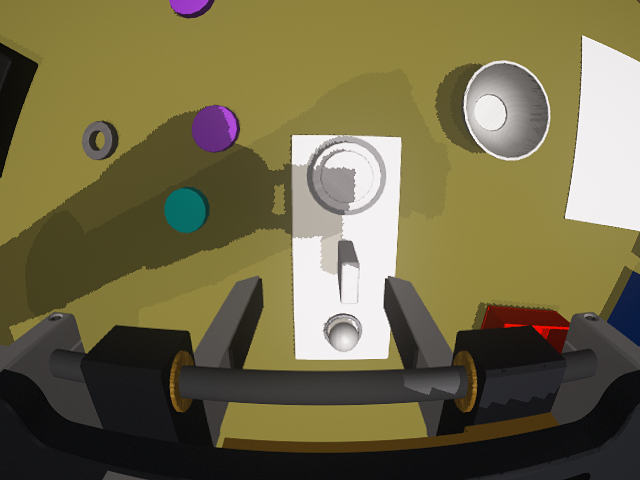

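Both discs are concentric to within 1 mm at (346,177). The grip plate's top is at (348,275) and the ball is in its rim at (344,335). Next I grip the handle.

```bash

python3 -m handwheel '[{"travel":[-11,-17,0],"twist":[0,0,-0.005]},{"travel":[-9,-15,-10],"twist":[0,0,0]},{"travel":[0,0,-20],"twist":[0,0,0]},{"travel":[0,0,-10],"twist":[0,0,0]},{"travel":[0,0,0],"twist":[0,0,0]}]' >/dev/null
python3 -c "
from h import *
status([528,-267.2,33])"
```

```text
t 14.95 pos [ 525.9 -271.2  118. ] twist to go [ 0.002 -0.003  0.002] F [0.8 0.3 0. ] w 64.2 q [-0.1   0.55  0.7   1.79 -0.42  0.96 -0.4 ]
travel to go [  2.1   4.  -85. ]
```

```bash

python3 -m handwheel '[{"travel":[2,4,-20],"twist":[0.002,-0.003,0.002]},{"travel":[0,0,-28],"twist":[0,0,0]},{"travel":[0,0,-20],"twist":[0,0,0]},{"travel":[0,0,-6],"twist":[0,0,0]},{"travel":[0,0,0],"twist":[0,0,0]}]' >/dev/null
python3 -c "
from h import *
status([528,-267.2,33])"
```

```text
t 15.45 pos [ 529.5 -268.2   44.4] twist to go [ 0.002  0.003 -0.001] F [-0.2 -0.1 -0.1] w 64.0 q [-0.05  0.65  0.63  1.83 -0.51  0.83 -0.35]
travel to go [ -1.5   1.  -11.4]
```

```bash

python3 -m handwheel '[{"travel":[-1.5,1,-8],"twist":[0.002,0.003,0]},{"travel":[-1,0,-4],"twist":[0,0,0]},{"travel":[0,0,0],"twist":[0,0,0]}]' >/dev/null
python3 -m handwheel '[{"travel":[0,0,0],"twist":[0,0,0]},{"travel":[0,0,0],"twist":[0,0,0]},{"travel":[0,0,0],"twist":[0,0,0]},{"travel":[0,0,0],"twist":[0,0,0]},{"travel":[0,0,0],"twist":[0,0,0]}]' 30 20 >/dev/null
python3 -m handwheel '[{"travel":[0,0,0],"twist":[0,0,0]},{"travel":[0,0,0],"twist":[0,0,0]},{"travel":[0,0,0],"twist":[0,0,0]},{"travel":[0,0,0],"twist":[0,0,0]},{"travel":[0,0,0],"twist":[0,0,0]}]' 5 50 >/dev/null
python3 -m handwheel '[{"travel":[0,0,0],"twist":[0,0,0]},{"travel":[0,0,0],"twist":[0,0,0]},{"travel":[0,0,0],"twist":[0,0,0]}]' >/dev/null
python3 -c "
from h import *
status([528,-267.2,33])"
```

```text
t 17.05 pos [ 528.8 -267.8   35.4] twist to go [ 0.     0.004 -0.001] F [0.1 0.5 0.7] w 13.6 q [-0.05  0.66  0.62  1.84 -0.52  0.81 -0.34]
travel to go [-0.8  0.6 -2.4]
```

```bash

python3 -m handwheel '[{"travel":[0,0,3],"twist":[0,0,0]},{"travel":[0,0,5],"twist":[0,0,0]},{"travel":[0,0,8],"twist":[0,0,0]},{"travel":[0,0,10],"twist":[0,0,0]},{"travel":[0,0,10],"twist":[0,0,0]}]' >/dev/null
python3 -m handwheel '[{"travel":[0,0,8],"twist":[0,0,0]},{"travel":[0,0,5],"twist":[0,0,0]},{"travel":[0,0,2],"twist":[0,0,0]},{"travel":[0,0,0],"twist":[0,0,0]},{"travel":[0,0,0],"twist":[0,0,0]}]' >/dev/null
python3 - <<'E'
from h import *
im,d,T=look(['pocket','seat','handle'],'w6.png'); status([543,220,165])
circ('disc_small',im,d,T,40+40)
im,d,T=look(['tray'],'s6.png','scene')
E
```

```text
pocket 0.97 [ 455.8 -298.7   62.1] [326. 379.]
pocket 0.54 [ 475.3 -503.1    4.7] [523. 379.]
handle 0.7 [ 707.9 -346.9    2.2] [507.  75.]
handle 0.69 [ 528.3 -268.1  132.4] [326. 328.]
t 18.25 pos [ 527.6 -267.1   90.4] twist to go [-0.     0.002 -0.001] F [ 0.1 -0.4 -7.1] w 13.3 q [-0.09  0.58  0.68  1.82 -0.45  0.9  -0.38]
travel to go [ 15.4 487.1  74.6]
disc_small conf 0.93 z 81.9 mean [ 597.9 -233.2] circ [ 597.2 -236.4] r 24.0 px 320.0 142.0 bgr [204. 203. 210.]
disc_small few 2406 14.58110405070775
disc_small few 2691 14.674100885693349
tray 0.77 [ 521.8 -271.1   50.1] [268. 214.]
tray 0.63 [540.1 217.9  -3.2] [388. 280.]
```

View pics/w6.png

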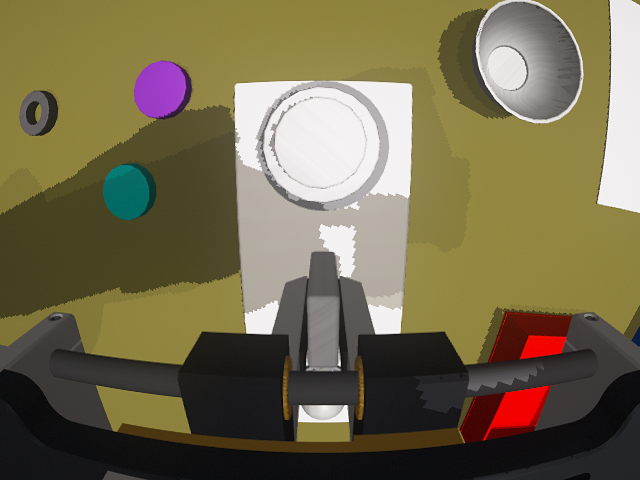

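The lifted tray is held on its plate between the fingers at (322,310), with the stack centred at (322,143) and the ball just showing at (322,405). Next is the gentle carry to the reader.

```bash

python3 -m handwheel '[{"travel":[0,3,3],"twist":[0,0,0]},{"travel":[0,6,5],"twist":[0,0,0]},{"travel":[0,9,6],"twist":[0,0,0]},{"travel":[0,12,6],"twist":[0,0,0]},{"travel":[0,15,6],"twist":[0,0,0]}]' >/dev/null
python3 -m handwheel '[{"travel":[0.5,18,6],"twist":[0,0,0]},{"travel":[0.5,18,6],"twist":[0,0,0]},{"travel":[0.5,18,6],"twist":[0,0,0]},{"travel":[0.5,18,6],"twist":[0,0,0]},{"travel":[0.5,18,6],"twist":[0,0,0]}]' >/dev/null
python3 -m handwheel '[{"travel":[0.5,18,5],"twist":[0,0,0]},{"travel":[0.5,18,4],"twist":[0,0,0]},{"travel":[0.5,18,3],"twist":[0,0,0]},{"travel":[0.5,18,2],"twist":[0,0,0]},{"travel":[0.5,18,1],"twist":[0,0,0]}]' >/dev/null
python3 -c "
from h import *
status([541,217,165])"
```

```text
t 19.9 pos [530.9 -22.3 171. ] twist to go [-0.005  0.007 -0.005] F [ 0.3  0.9 -6.6] w 13.8 q [-0.62  0.35  0.74  1.91 -0.29  0.98 -0.92]
travel to go [ 10.1 239.3  -6. ]
```

```bash

python3 -m handwheel '[{"travel":[1,18,0],"twist":[-0.002,0.002,-0.002]},{"travel":[1,18,0],"twist":[-0.002,0.002,-0.002]},{"travel":[1,18,0],"twist":[0,0,0]},{"travel":[1,18,0],"twist":[0,0,0]},{"travel":[1,18,0],"twist":[0,0,0]}]' >/dev/null
python3 -m handwheel '[{"travel":[1,18,0],"twist":[0,0,0]},{"travel":[1,18,0],"twist":[0,0,0]},{"travel":[1,17,0],"twist":[0,0,0]},{"travel":[1,15,0],"twist":[0,0,0]},{"travel":[1,13,0],"twist":[0,0,0]}]' >/dev/null
python3 -m handwheel '[{"travel":[1,10,0],"twist":[0,0,0]},{"travel":[0,7,0],"twist":[0,0,0]},{"travel":[0,5,0],"twist":[0,0,0]},{"travel":[0,3,0],"twist":[0,0,0]},{"travel":[0,1,0],"twist":[0,0,0]}]' >/dev/null
python3 -c "
from h import *
status([542,218,165])"
```

```text
t 21.4 pos [536.6 195.7 176.5] twist to go [-0.007  0.005 -0.01 ] F [-0.5 -0.1 -7. ] w 13.3 q [-0.93  0.41  0.67  1.8  -0.3   1.02 -1.31]
travel to go [  5.4  22.3 -11.5]
```

```bash

python3 -m handwheel '[{"travel":[1,4,-2],"twist":[-0.004,0.002,-0.005]},{"travel":[1,6,-3],"twist":[-0.003,0.002,-0.005]},{"travel":[1,6,-3],"twist":[0,0,0]},{"travel":[1,4,-2],"twist":[0,0,0]},{"travel":[0,2,-1],"twist":[0,0,0]}]' >/dev/null
python3 -m handwheel '[{"travel":[0,0,0],"twist":[0,0,0]},{"travel":[0,0,0],"twist":[0,0,0]},{"travel":[0,0,0],"twist":[0,0,0]},{"travel":[0,0,0],"twist":[0,0,0]},{"travel":[0,0,0],"twist":[0,0,0]}]' >/dev/null
python3 - <<'E'
from h import *
status([542,218,165])
im,d,T=look(['pocket','seat','handle','disc_small','disc_large','tray','ball_center'],'w7.png')
u,v=np.meshgrid(np.arange(640),np.arange(480)); P=px2w('wrist',u,v,d,T)
m=(d>0)&(abs(P[...,2]-138)<7)&(im.min(2)>150); Q=P[m]; A=np.c_[Q[:,:2],np.ones(len(Q))]; c=np.linalg.lstsq(A,Q[:,2],rcond=None)[0]; print('plate plane n',m.sum(),'slope',c[:2].round(4),'z',Q[:,2].mean().round(1))
im,d,T=look(['tray','window','ball_center','pocket','disc_small','disc_large'],'s7.png','scene'); cv2.imwrite('pics/s7c.png',cv2.resize(im[150:350,260:520],None,fx=3,fy=3))
look(['tray','window','pocket','ball_center'],'t7.png','top')
E
```

```text
t 22.4 pos [541.1 218.2 164.3] twist to go [0.001 0.001 0.003] F [-0.1 -0.2 -6.7] w 13.8 q [-0.94  0.45  0.66  1.78 -0.32  1.02 -1.34]
travel to go [ 0.9 -0.2  0.7]
pocket 0.59 [465.9 187.2 136.9] [324. 383.]
pocket 0.54 [534.8 218.4 127.8] [319. 276.]
seat 0.19 [530.9 219.1 130.9] [316. 283.]
handle 0.96 [543.4 216.8 204. ] [329. 323.]
disc_small 0.83 [610.4 245.9 157.9] [324. 145.]
disc_small 0.78 [712.  -34.3   3.1] [591. 171.]
disc_small 0.73 [ 508.6 -112.9    6.4] [558. 348.]
tray 0.97 [532.5 217.8 129.5] [319. 280.]
ball_center 0.66 [466.6 185.5 155.2] [327. 399.]
plate plane n 25688 slope [ 0.005  -0.0029] z 138.0
tray 0.72 [537.7 213.9 124.1] [390. 243.]
window 0.81 [537.8 215.5  45.9] [389. 266.]
ball_center 0.49 [540.5 216.6  48.6] [389. 266.]
ball_center 0.34 [450.8 503.7  -2.8] [496. 302.]
pocket 0.72 [469.6 186.7 133.9] [394. 227.]
disc_small 0.56 [ 512.1 -110.    -7.1] [307. 242.]
disc_small 0.53 [610.3 249.1 154.3] [389. 250.]
disc_small 0.45 [ 7.098e+02 -3.630e+01  3.000e-01] [285. 277.]
disc_large 0.47 [612.9 249.8 136.4] [388. 256.]
tray 0.59 [538.9 216.8 125.9] [230. 266.]
window 0.23 [467.6 189.  139.1] [240. 297.]
pocket 0.74 [468.7 188.8 135.1] [241. 297.]
ball_center 0.72 [751.4 213.2  -2.5] [243. 190.]
ball_center 0.68 [463.1 183.  149.5] [242. 299.]
```

View pics/s7c.png

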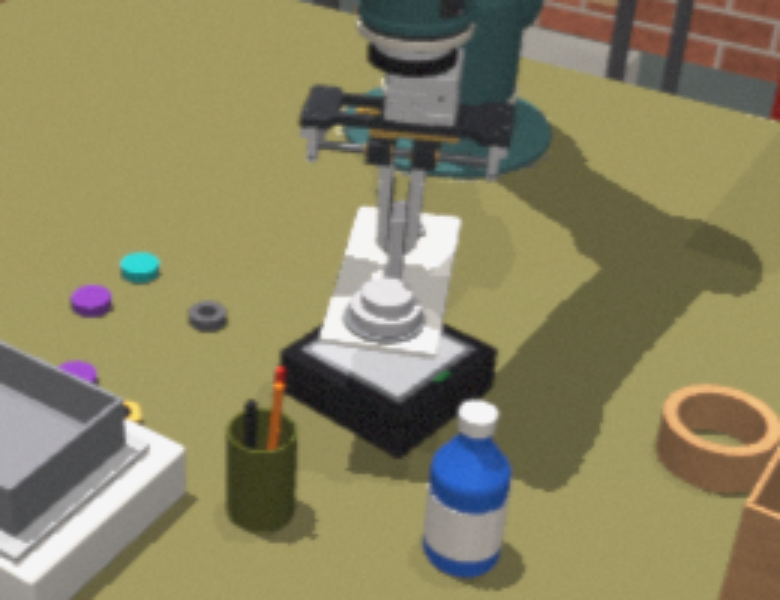

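The tray hangs level over the reader, with a slope below 0.01, its middle about 3 mm from the window's and its underside near z = 130 mm. The stack is at (385,305) in the crop, and the ball is in its pocket. Handing in.

```bash
python3 -c "
from cell import job_done, bot
print(abs(bot.observe()['joint_velocities']).max()); print(job_done())"
```

```text
0.001341490158008782
the job is handed in; nothing more can be done
None
```

I handed the job in at about 22.6 s of the 72 s. The gripper is still holding the tray over the code reader; `job_done` reports no verdict.

**What I did:** I placed the large disc on the pad, then the bare-aluminium small disc on top of it. I left the purple and turquoise look-alikes alone. Then I gripped the upright plate at 50 N, lifted the tray and carried it slowly to the reader.

**Last checks:**
- **Stack:** both discs fitted within about 1 mm of the pad centre before the lift. After the carry I did not fit the circles again, but the networks and the picture still show them stacked on the pad.
- **Tray:** plane slope is about 0.006 and the underside is near z = 130 mm, about 80 mm above the glass. The cameras put its middle roughly 3 mm from the window's (up to about 6 mm in the wrist view).
- **Ball:** the wrist and top cameras both place it within a few millimetres of the pocket, and joint speeds were practically zero.
- **Bystanders:** nothing touched them that I could see, though I did not measure them again at the end.

**Disagreements:** the networks gave a few false hits. The scene camera reported "ball_center" at the window and at the tape, and the top camera reported it at the pen pot. I set these aside because they contradict the pictures.

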